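# Dial the code on the label stamp and print

## Task

Set the three thumbwheels of the label stamp to the code 4-2-5, left to right (count the dots; each number squarely uppermost, at the white index lines), rolling them gently with a fingertip: feel for each wheel and never press it down hard onto its stop. Then press the red knob gently but fully down to print the label, let it come up again, and leave everything else on the table where it is.

Things in the scene. Friction and masses are not known exactly. Their poses are not given: they have to be found in the camera images.
- stamp: hand label stamp, fixed down: dark base plate 130 (x) x 270 (y) x 8 mm; grey housing with a row of three thumbwheels along y (y -51..+121 mm, top 52 mm above the table), and right of it a frame (top 85 mm) with a red-knobbed plunger. Origin: centre of the underside; z up, +x away from the robot (yaw within 0.3 rad), +y left. White index lines on the ribs beside the wheels mark the axle line
- wheel_left (a joint): left thumbwheel, 60 mm diameter, 26 mm wide, axle along the stamp's y. Six rim fields with dots like a die: 1 blue, 2 yellow, 3 red, 4 green, 5 orange, 6 white. Radians: number n is squarely uppermost at 1.047*(n-1); grows as the top of the rim rolls to the stamp's +x (away from the robot). End stops -0.35 and 5.59; stays where it is left. Wheels are 50 mm apart
- wheel_middle (a joint): middle thumbwheel, same size, fields and joint sense as the left one. All wheels: turning takes about 5 N along the rubber rim, so a closed fingertip that drags the top of the rim along by friction must press with some 8 to 13 N; less slips, and the press changes while dragging. More than 20 N on a wheel damages it
- wheel_right (a joint): right thumbwheel, same size, fields and joint sense as the left one. All wheels: each sits on its own vertical spring, about 3.5 N per mm, 4.5 mm travel, then a hard stop at about 16 N
- axle_left (a point): nominal centre of the left thumbwheel, on the stamp's housing, 40 mm above the table (axes as the stamp's). x and y are true, but the wheel itself is seated up to 5 mm higher or lower (not measured): its top lies 65 to 75 mm above the table and must be felt for
- axle_middle (a point): nominal centre of the middle thumbwheel, on the stamp's housing, 40 mm above the table (axes as the stamp's). x and y are true, but the wheel itself is seated up to 5 mm higher or lower (not measured): its top lies 65 to 75 mm above the table and must be felt for
- axle_right (a point): nominal centre of the right thumbwheel, on the stamp's housing, 40 mm above the table (axes as the stamp's). x and y are true, but the wheel itself is seated up to 5 mm higher or lower (not measured): its top lies 65 to 75 mm above the table and must be felt for
- plunger (a joint): plunger with the red knob: 0 = up, grows as pressed straight down, stop at 0.014 m (the stamp then prints the label on the pad below). Return spring: about 2 N to start, 8 N fully down, where the force rises steeply; comes up by itself. The knob must not be loaded above 35 N.
- knob_top (a point): centre of the top of the red knob, 36 mm across and 18 mm high; 120 mm above the table when up; moves with the knob
- rice_tub: clear lidded food tub, 103 x 144 x 56 mm; bystander, to be left alone; origin: centre of the underside
- red_pot: small lidded portion pot with red sauce, 53 mm across, 36 mm high; bystander, to be left alone; origin: centre of the underside
- brown_pot: small lidded portion pot with brown sauce, 53 mm across, 36 mm high; bystander, to be left alone; origin: centre of the underside
- steel_cup: plain steel cup, 68 mm across, 42 mm high; bystander, to be left alone; origin: centre of the underside

How it is judged:
On the way, in this order (a step that is already met when the one before it is completed fails the run):
1. all three wheels show the code 4-2-5 while the knob is still up (value of joint wheel_left between 2.962 and 3.322 rad and value of joint wheel_middle between 0.867 and 1.227 rad and value of joint wheel_right between 4.009 and 4.369 rad and value of joint plunger below 0.004 m), for 0.2 s.
2. the knob is pressed fully down (11 of 14 mm or more) with the code set (value of joint wheel_left between 2.962 and 3.322 rad and value of joint wheel_middle between 0.867 and 1.227 rad and value of joint wheel_right between 4.009 and 4.369 rad and value of joint plunger above 0.011 m), for 0.1 s.
At the end, for the whole second after the job is handed in: the wheels show 4-2-5 (each within 0.18 rad, about 5 mm of rim, of the number squarely uppermost: left 3.142, middle 1.047, right 4.189 rad) and are still; the knob is up again (within 2 mm) (value of joint wheel_left between 2.962 and 3.322 rad and value of joint wheel_middle between 0.867 and 1.227 rad and value of joint wheel_right between 4.009 and 4.369 rad and value of joint plunger below 0.002 m and velocity of joint wheel_left between -0.05 and 0.05 rad/s and velocity of joint wheel_middle between -0.05 and 0.05 rad/s and velocity of joint wheel_right between -0.05 and 0.05 rad/s); the robot touches nothing.
It fails at once if a wheel is loaded with more than 20 N (contact force between anything else and wheel_left above 20 N or contact force between anything else and wheel_middle above 20 N or contact force between anything else and wheel_right above 20 N).
It fails at once if the knob is loaded with more than 35 N (contact force between anything else and plunger above 35 N).
It fails at once if the knob is pressed (over 5 mm) before the code is set (value of joint plunger above 0.005 m and not (value of joint wheel_left between 2.962 and 3.322 rad and value of joint wheel_middle between 0.867 and 1.227 rad and value of joint wheel_right between 4.009 and 4.369 rad)).
It fails at once if a bystander (tub, pot or cup) is moved by more than 20 mm (distance of any of rice_tub, red_pot, brown_pot, steel_cup from where it was at the start of the episode above 0.02 m).
It also fails if it takes over 72 s, if anything falls off the work surface, if the arm or the gripper's body presses on something with over 40 N, if the wrist force passes 120 N, or if a joint passes its speed limit or range.

## Robot

A 6-joint arm with a two-finger parallel gripper is mounted at the origin on a cart in front of the work surface, level with it; the furniture and walls round the work are solid. World frame = base frame: x ahead of the robot, y to its left, z up, the work surface at z = 0. Lengths are in m, angles in rad, forces in N, time in s.
With the tool pointing down it reaches from about 0.35 to 1 m from the base axis. Payload 7.1 kg.
Tool frame: the origin (TCP) lies at the very end of the fingers, on their centre line; the grasp point (between the pads) lies 19 mm behind it; z points along the fingers, y is the line along which they close (so a half turn about z gives the same grasp; the last joint's range is limited). The gripper opens to 85 mm and grips with 20 to 120 N. Pads are 22 mm wide; open, the fingers measure 114 mm over their backs; the gripper's body (76 mm by 85 mm) begins 54 mm behind the grasp point. The pads swing forward as they close: fully open they stand 13 mm farther back than shut.
Start: joints at [-1.157, 0.423, 1.63, -0, 1.089, -0.019], TCP at [0.262, -0.567, 0.194] pointing down, gripper open.
Joint ranges: [-3, 3], [-0.9, 2.11], [0.09, 2.58], [-1.31, 4.45], [0.11, 2.69], [-2.54, 2.54]. Speed limits (rad/s): [2.39, 2.39, 3.01, 3.14, 3.14, 3.14].

## Interface

Orientations are given as [roll, pitch, yaw] about the fixed x, y, z axes, in that order (R = Rz(yaw) Ry(pitch) Rx(roll)).
In Python, from cell import robot gives the robot as it stands. The module is installed in compiled form; this text tells all that it offers.
- The arm moves only by the tool arm_command, never from a script. Its argument "increments" is a list of rows, each a list of 5 numbers: the opening, from -1 (shut) to 1 (fully open), so that 0 is half open, then the shift along the tool's x, y, z normalised to -1 to 1, where 1 is 15 cm, then the turn about the tool's z normalised to -1 to 1, where 1 is 90 degrees. A call has 1 to 5 rows; each row shifts and turns the commanded pose from where the row before left it, along the tool's axes as they then stand; what a row does not reach is not made up. A row lasts 1/8 s, in which the tool goes at most 62.5 mm and 10.7 degrees, less where a joint would pass 70% of its speed; a pose out of reach is approached as far as the arm can. A call with a number of a shift or a turn outside -1 to 1 is refused whole. A call with a gripper value outside its range is refused whole. The fingers move at their own pace and stop on an object; "newtons" is the grip in N (left out, the last holds). Time passes only in rows, so rows that do not move let the fingers close. It gives the time, the measured TCP pose, the force, the opening and the grip force at its end, in the units of the state.
- robot.read_state(): the state, without advancing time (a new reading comes with each control period).
- robot.get_image(name): name is "side" or "top"; returns (picture, depth): 400x640x3 uint8, red, green, blue; 400x640 float32, m along the optical axis (not along the pixel's ray), 0 where there is no reading.
- robot.get_calibration(name): a dict with "mtx" (3x3 intrinsics, pixels), "extrinsics" (4x4, takes a point from world to camera coordinates). Camera axes: x right, y up, looking along -z (the intrinsics and any distortion apply to the point x, -y, -z); pixel columns grow to the right and rows downward; lengths in m; the calibration is good to about 2 mm. A picture is of the moment at which its call begins. get_calibration takes no time and is no camera call.
- robot.finish_job(): hands the job in; it is judged then, once.
The state is a dict: "clock": time; "joint_positions": joint angles; "qvel": joint speeds; "joint_torque": joint torques, N m; "eef_pos": TCP position; "eef_rot": TCP orientation; "force": force on the tool from outside, world axes, zero at the start; "torque": the same for the moment, N m; "opening": finger opening in m; "gripper_force": force on a finger pad.
Only numpy, scipy, OpenCV 4.12 (cv2) and the standard library are available. Lean on these libraries where they do the work, as an engineer would, in place of code of your own. Each camera call takes 0.05 s, during which the arm holds its last target. There are 200 camera calls.

## Working session

There is one attempt and no reset: what is moved stays moved. The work goes in short steps, Python scripts to look and compute and a tool call to move; the robot and the scene stay as the last step left them, time stands still between calls to the robot, and variables do not carry over. Pictures are saved under pics/ and viewed, at most 10 in all, crops included, and the job is handed in when it is done.

Besides the shell and the picture viewer there is one more tool, called after "Request:" as name(argument=value, ...) on one line, values as JSON. arm_command: Moves the arm, as the interface text tells. Its arguments: {"type":"object","properties":{"increments":{"type":"array"},"newtons":{"type":"number"}},"required":["increments"]}

```bash
mkdir -p pics; python3 - <<'E'
from cell import robot
import cv2,numpy as np
for n in("top","side"):
    im,d=robot.get_image(n); cv2.imwrite(f"pics/{n}0.png",im[:,:,::-1]); np.savez(f"{n}0.npz",im=im,d=d)
    c=robot.get_calibration(n); print(n,c["mtx"].tolist(),np.round(c["extrinsics"],4).tolist(),c.keys())
s=robot.read_state(); print(s)
E
```

```text
top [[364.66909194167016, 0.0, 315.8667243445604], [0.0, 364.66909194167016, 195.109490807793], [0.0, 0.0, 1.0]] [[-0.0835, -0.9965, 0.0041, 0.0084], [0.9754, -0.0809, 0.205, -0.6472], [-0.204, 0.0211, 0.9787, -1.0344], [0.0, 0.0, 0.0, 1.0]] dict_keys(['mtx', 'extrinsics'])
side [[369.56016744158086, 0.0, 318.8257675631019], [0.0, 369.56016744158086, 198.77536295495523], [0.0, 0.0, 1.0]] [[-0.9235, -0.3832, 0.0196, 0.5682], [0.2153, -0.4754, 0.853, -0.231], [-0.3175, 0.792, 0.5215, -0.8207], [0.0, 0.0, 0.0, 1.0]] dict_keys(['mtx', 'extrinsics'])
{'clock': 0.1, 'joint_positions': array([-1.15699864e+00,  4.23751797e-01,  1.63060408e+00, -2.04539224e-05,
        1.08858078e+00, -1.89940797e-02]), 'qvel': array([-8.74848459e-05, -6.90005751e-04, -6.51646082e-04,  2.38129805e-04,
       -1.43211919e-04,  6.55433265e-04]), 'joint_torque': array([ 1.49295262e-03, -5.58417106e+01, -2.82441795e+01,  8.35108563e-05,
        2.92352444e-03, -4.95304491e-06]), 'eef_pos': array([ 0.26193651, -0.56687721,  0.19373506]), 'eef_rot': array([-3.14024855e+00, -7.42100088e-06,  4.32801258e-01]), 'force': array([-0.19063629,  0.10458911, -0.30782187]), 'torque': array([-0.00021722,  0.01503941,  0.00777908]), 'gripper_force': 0.0, 'opening': 0.08555479946795091}
```

View pics/top0.png

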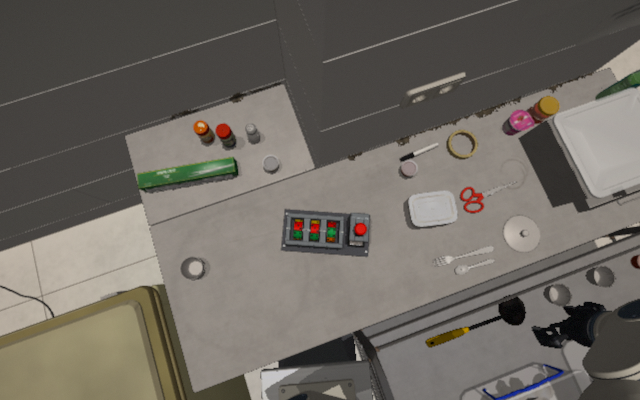

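View pics/side0.png

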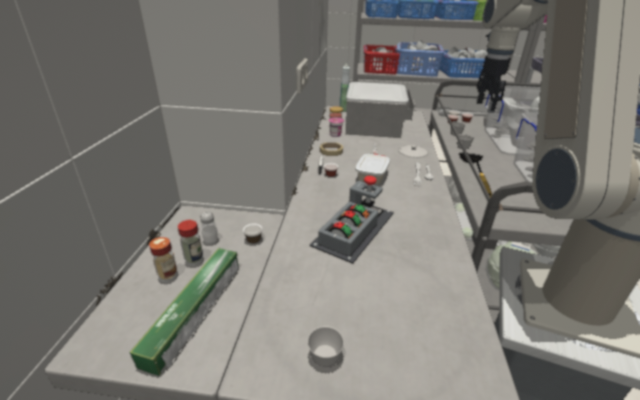

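Top view: stamp around (326,232), its wheels at (298/315/332,230), knob (360,229). Side view: wheels at about (350,225), knob (370,182). Next I'll enlarge both.

```bash
python3 - <<'E'
import cv2,numpy as np
a=np.load("top0.npz")["im"][200:264,272:382,::-1]; b=np.load("side0.npz")["im"][165:265,300:400,::-1]
A=cv2.resize(a,None,fx=7,fy=7,interpolation=cv2.INTER_CUBIC)
cv2.imwrite("pics/topc.png",A)
cv2.imwrite("pics/sidec.png",cv2.resize(b,None,fx=6,fy=6,interpolation=cv2.INTER_CUBIC))
E
```

```text
(no output)
```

View pics/topc.png

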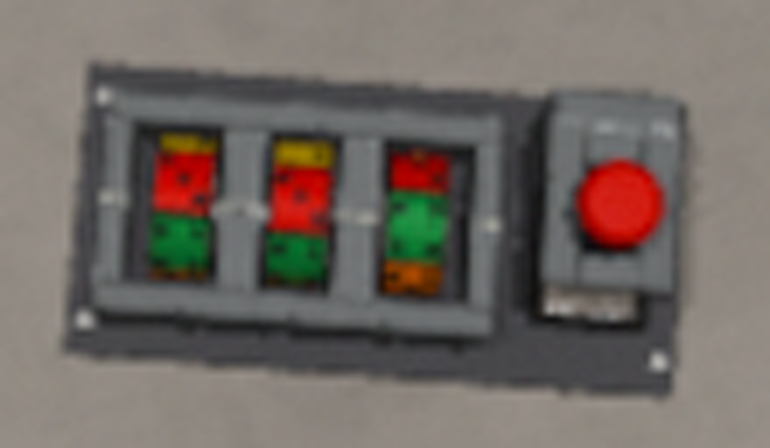

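View pics/sidec.png

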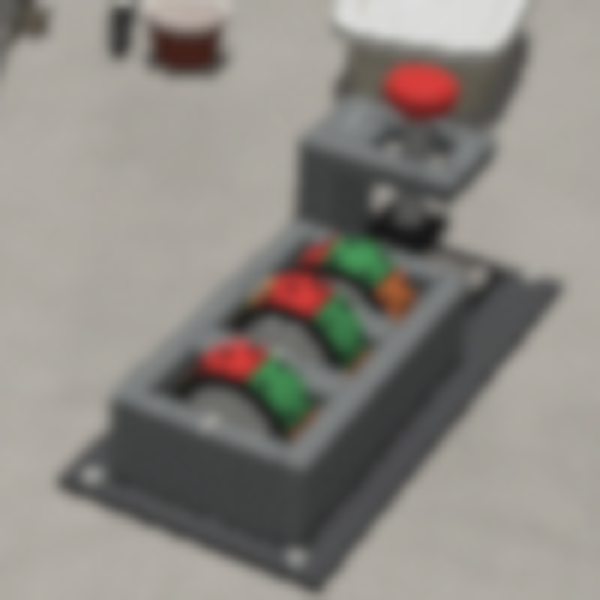

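Crops: left wheel shows red (3) with green (4) coming, boundary just below the index line. The middle one is similar, and the right shows green (4) nearly on top. Next: fit the stamp pose from both views and sample the rims.

```bash
cat > h.py <<'E'
import numpy as np,cv2
from cell import robot
from scipy.optimize import least_squares
cal={n:robot.get_calibration(n) for n in("top","side")}
def proj(n,P):
    P=np.atleast_2d(P);E=cal[n]["extrinsics"];K=cal[n]["mtx"]
    c=P@E[:3,:3].T+E[:3,3]; return np.c_[K[0,0]*c[:,0]/-c[:,2]+K[0,2],K[1,1]*-c[:,1]/-c[:,2]+K[1,2]]
def w(p,L):
    L=np.atleast_2d(L);c,s=np.cos(p[2]),np.sin(p[2])
    return np.c_[p[0]+c*L[:,0]-s*L[:,1],p[1]+s*L[:,0]+c*L[:,1],L[:,2]]
E
python3 - <<'E'
from h import *
T=(np.array([[93,65],[65,352],[670,395],[621,204]])-3)/7+[272,200]
S=(np.array([[62,483],[320,590],[560,285]])-3)/6+[300,165]
C=[[.065,.135,.008],[-.065,.135,.008],[-.065,-.135,.008]]
r=lambda q:np.r_[(proj("top",w(q,C+[[q[3],q[4],.12]]))-T).ravel(),(proj("side",w(q,C))-S).ravel()]
o=least_squares(r,[.6,0,0,0,-.1]);p=o.x;print(p.round(4),o.fun.round(2))
rt=lambda q:(proj("top",w(q,C))-T[:3]).ravel();print("top only",least_squares(rt,p[:3]).x.round(4))
rs=lambda q:(proj("side",w(q,C))-S).ravel();print("side only",least_squares(rs,p[:3]).x.round(4))
np.save("pose.npy",p)
# index lines at z=.052
I=(np.array([[112,197],[240,210],[362,217],[492,225]])-3)/7+[272,200]
for i in I: 
    q=least_squares(lambda u:(proj("top",w(p,[u[0],u[1],.052]))-i).ravel(),[0,0]).x;print("idx",q.round(4))
print("knob",w(p,[p[3],p[4],.12]))
im=np.load("top0.npz")["im"];d=np.load("top0.npz")["d"]
hsv=cv2.cvtColor(im,cv2.COLOR_RGB2HSV).astype(np.float32)
for wy in(.085,.035,-.015):
    print("w",wy,w(p,[0,wy,.07]).round(4))
    for th in range(-60,61,4):  # angle from top toward +x
        a=np.radians(th);uv=proj("top",w(p,[[.03*np.sin(a),wy+dy,.04+.03*np.cos(a)] for dy in(-.008,.008)]))
        px=cv2.remap(im,uv[:,0].astype(np.float32)[None],uv[:,1].astype(np.float32)[None],cv2.INTER_LINEAR)[0]
        print(th,px.tolist(),end=" ")
    print()
E
```

```text
[ 0.5364 -0.0656 -0.1486  0.0057 -0.0956] [-1.13  0.47 -0.63  0.95  0.36  0.59  0.   -0.   -1.4  -1.03  0.12 -1.15
  0.36 -0.97]
top only [ 0.5381 -0.0673 -0.1552]
side only [ 0.5346 -0.062  -0.1433]
idx [0.0028 0.1146]
idx [0.0008 0.0594]
idx [0.0012 0.007 ]
idx [ 0.0014 -0.0489]
knob [[ 0.5278681  -0.16100314  0.12      ]]
w 0.085 [[0.549  0.0185 0.07  ]]
-60 [[39, 45, 19], [41, 42, 20]] -56 [[28, 54, 23], [26, 42, 23]] -52 [[16, 63, 27], [17, 49, 26]] -48 [[11, 76, 32], [17, 66, 31]] -44 [[8, 91, 37], [16, 82, 36]] -40 [[9, 100, 40], [16, 93, 41]] -36 [[10, 106, 42], [16, 96, 41]] -32 [[12, 104, 42], [17, 93, 39]] -28 [[13, 94, 39], [20, 76, 35]] -24 [[14, 81, 35], [21, 67, 33]] -20 [[15, 92, 40], [20, 66, 33]] -16 [[17, 90, 40], [21, 79, 38]] -12 [[34, 76, 36], [35, 74, 36]] -8 [[108, 49, 30], [70, 57, 32]] -4 [[131, 35, 25], [141, 38, 30]] 0 [[121, 30, 25], [176, 36, 30]] 4 [[85, 32, 30], [190, 34, 26]] 8 [[127, 29, 26], [189, 23, 15]] 12 [[164, 22, 18], [188, 18, 11]] 16 [[190, 11, 4], [186, 14, 8]] 20 [[193, 7, 1], [184, 12, 9]] 24 [[191, 5, 0], [176, 10, 8]] 28 [[186, 2, 0], 
[... 1653 characters left out ...]
[21, 63, 31], [22, 72, 35]] -20 [[20, 86, 39], [23, 81, 41]] -16 [[21, 115, 50], [23, 100, 48]] -12 [[25, 134, 60], [23, 120, 55]] -8 [[26, 132, 61], [26, 129, 59]] -4 [[27, 129, 60], [28, 130, 60]] 0 [[28, 127, 60], [30, 118, 58]] 4 [[30, 106, 52], [33, 96, 52]] 8 [[29, 90, 46], [32, 73, 44]] 12 [[26, 82, 42], [28, 81, 43]] 16 [[24, 85, 40], [27, 96, 45]] 20 [[55, 71, 34], [41, 81, 39]] 24 [[102, 49, 24], [80, 52, 25]] 28 [[112, 27, 14], [131, 13, 8]] 32 [[114, 13, 8], [148, 8, 4]] 36 [[103, 15, 9], [160, 5, 2]] 40 [[104, 14, 8], [156, 5, 2]] 44 [[121, 10, 5], [152, 5, 2]] 48 [[133, 6, 3], [146, 4, 1]] 52 [[136, 4, 2], [141, 2, 0]] 56 [[139, 2, 1], [131, 2, 1]] 60 [[136, 2, 1], [119, 3, 3]]
```

Request:
arm_command(increments=[[-1,0,0,0,0.0925],[-1,0,0,0,0.0925],[-1,0,0,0,0.0925],[-1,0,0,0,0.0925],[-1,0,0,0,0]])

```text
clock: 0.72
eef_pos: [0.262, -0.5671, 0.194]
eef_rot: [-3.141, 0.0, -0.147]
force: [-0.0, -0.2, -0.6]
opening: -0.0002
gripper_force: 0.0
```

Request:
arm_command(increments=[[-1,0.125,-0.348,0,0],[-1,0.125,-0.348,0,0],[-1,0.125,-0.348,0,0],[-1,0.125,-0.348,0,0],[-1,0.125,-0.348,0,0]])

```text
clock: 1.35
eef_pos: [0.394, -0.3215, 0.1944]
eef_rot: [3.142, -0.0, -0.145]
force: [0.2, -1.1, 0.4]
opening: 0.0001
gripper_force: 0.0
```

Request:
arm_command(increments=[[-1,0.125,-0.348,0,0],[-1,0.125,-0.348,0,0],[-1,0.125,-0.348,0.1,0],[-1,0.125,-0.348,0.25,0],[-1,0.125,-0.348,0.25,0]])

```text
clock: 1.98
eef_pos: [0.5223, -0.0837, 0.1089]
eef_rot: [3.142, -0.002, -0.145]
force: [1.7, -0.0, -0.2]
opening: 0.0001
gripper_force: 0.0
```

Request:
arm_command(increments=[[-1,0.01,-0.02,0,0],[-1,0,0,0.1,0],[-1,0,0,0.07,0],[-1,0,0,0,0],[-1,0,0,0,0]])

```text
clock: 2.6
eef_pos: [0.5233, -0.0834, 0.0843]
eef_rot: [3.142, -0.001, -0.149]
force: [-0.5, 1.1, -0.7]
opening: -0.0001
gripper_force: 0.0
```

Request:
arm_command(increments=[[-1,0,-0.03,0,0],[-1,0,0,0.05,0],[-1,0,0,0,0]])

```text
clock: 2.98
eef_pos: [0.5234, -0.0779, 0.0759]
eef_rot: [3.142, 0.001, -0.148]
force: [-1.1, -1.0, -0.9]
opening: -0.0002
gripper_force: 0.0
```

Request:
arm_command(increments=[[-1,0,0,0.02,0],[-1,0,0,0,0]])

```text
clock: 3.22
eef_pos: [0.5237, -0.0781, 0.0731]
eef_rot: [-3.142, 0.0, -0.148]
force: [0.2, 0.4, 0.1]
opening: -0.0001
gripper_force: 0.0
```

Request:
arm_command(increments=[[-1,0,0,0.02,0],[-1,0,0,0,0]])

```text
clock: 3.48
eef_pos: [0.5237, -0.0781, 0.0702]
eef_rot: [-3.142, 0.0, -0.148]
force: [0.5, -0.3, -0.5]
opening: -0.0003
gripper_force: 0.0
```

Request:
arm_command(increments=[[-1,0,0,0.02,0],[-1,0,0,0,0]])

```text
clock: 3.72
eef_pos: [0.5237, -0.0781, 0.0672]
eef_rot: [-3.142, 0.0, -0.148]
force: [-0.1, -0.6, 0.1]
opening: -0.0001
gripper_force: 0.0
```

Request:
arm_command(increments=[[-1,0,0,0.015,0],[-1,0,0,0,0]])

```text
clock: 3.98
eef_pos: [0.5237, -0.0781, 0.065]
eef_rot: [3.142, 0.0, -0.148]
force: [-0.1, 0.6, -1.0]
opening: 0.0002
gripper_force: 0.0
```

Request:
arm_command(increments=[[-1,0,0,0.015,0],[-1,0,0,0,0]])

```text
clock: 4.22
eef_pos: [0.5237, -0.0781, 0.0627]
eef_rot: [-3.142, 0.0, -0.148]
force: [0.6, 0.4, 0.6]
opening: -0.0
gripper_force: 0.0
```

```bash
python3 - <<'E'
from h import *
im,d=robot.get_image("side"); cv2.imwrite("pics/s1.png",cv2.resize(im[150:260,310:410,::-1],None,fx=5,fy=5,interpolation=cv2.INTER_CUBIC))
print(robot.read_state()["force"])
E
```

```text
[-0.01875748 -0.33865175  0.04833513]
```

View pics/s1.png

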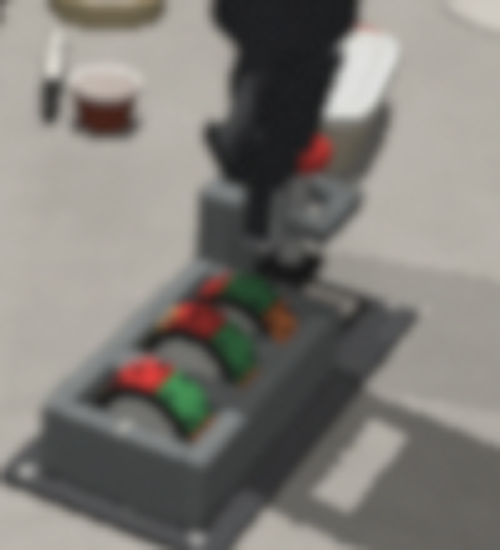

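The finger hides little. Its tip seems to end near crop (262,240), beyond the right wheel (245,285), so I'll compare with projections.

```bash
python3 - <<'E'
from h import *
p=np.load("pose.npy")
f=lambda P:((proj("side",P)-[310,150])*5).round()
print("tcp",f([.5237,-.0781,.0627]),"up",f([.5237,-.0781,.1027]))
for y in(.085,.035,-.015):print(y,f(w(p,[[0,y,.07],[0,y,.065],[0,y+.013,.07],[0,y-.013,.07]])).tolist())
for q,z in(((182,190),.07),((300,200),.07),((415,222),.07)):
    i=(np.array(q)-3)/7+[272,200]
    print(least_squares(lambda u:(proj("top",w(p,[u[0],u[1],z]))-i).ravel(),[0,0]).x.round(4))
for nm in("top","side"):
  a=np.load(nm+"0.npz");h=cv2.cvtColor(a["im"],cv2.COLOR_RGB2HSV);E=cal[nm]["extrinsics"];K=cal[nm]["mtx"]
  x0,x1,y0,y1=(280,375,205,260) if nm=="top" else (305,400,170,255)
  m=(h[...,1]>150)&(h[...,2]>50);yy,xx=np.nonzero(m);s=(xx>x0)&(xx<x1)&(yy>y0)&(yy<y1);xx,yy=xx[s],yy[s];d=a["d"][yy,xx]
  c=np.c_[(xx-K[0,2])/K[0,0]*d,-(yy-K[1,2])/K[1,1]*d,-d];W=(c-E[:3,3])@E[:3,:3]
  L=np.c_[(W[:,:2]-p[:2])@np.array([[np.cos(p[2]),-np.sin(p[2])],[np.sin(p[2]),np.cos(p[2])]]),W[:,2]]
  for y in(.085,.035,-.015,p[4]):
    k=abs(L[:,1]-y)<.022;print(nm,y,k.sum(),L[k].mean(0).round(4),np.percentile(L[k],[2,98],axis=0).round(4).tolist())
E
```

```text
tcp [[255. 294.]] up [[260. 232.]]
0.085 [[153.0, 365.0], [152.0, 373.0], [141.0, 378.0], [165.0, 353.0]]
0.035 [[197.0, 319.0], [197.0, 327.0], [186.0, 331.0], [208.0, 308.0]]
-0.015 [[239.0, 277.0], [238.0, 284.0], [228.0, 287.0], [249.0, 266.0]]
[0.0056 0.0839]
[0.0047 0.0338]
[-0.0014 -0.0152]
top 0.085 154 [0.0016 0.0838 0.0596] [[-0.0281, 0.0723, 0.024], [0.035, 0.0955, 0.0685]]
top 0.035 159 [0.0012 0.0337 0.0783] [[-0.0264, 0.0213, 0.0106], [0.0348, 0.0455, 0.077]]
top -0.015 146 [-0.001  -0.0162  0.06  ] [[-0.0282, -0.0269, 0.0385], [0.0311, -0.0055, 0.0698]]
top -0.0956393638712582 125 [ 0.0056 -0.095   0.119 ] [[-0.0103, -0.112, 0.0999], [0.0223, -0.0793, 0.124]]
side 0.085 34 [0.0036 0.0907 0.0657] [[-0.0042, 0.0813, 0.0623], [0.0146, 0.0987, 0.0686]]
side 0.035 51 [0.0001 0.0381 0.0723] [[-0.0109, 0.0248, 0.0694], [0.0116, 0.0492, 0.0745]]
side -0.015 28 [-0.0142 -0.0097  0.0553] [[-0.0286, -0.0211, 0.0464], [0.0175, -0.0, 0.0648]]
side -0.0956393638712582 73 [ 0.0009 -0.088   0.1175] [[-0.0118, -0.1044, 0.1096], [0.0151, -0.0767, 0.1215]]
```

```bash
python3 - <<'E'
from h import *
p=np.load("pose.npy")
b=np.load("side0.npz")
im,d=robot.get_image("side");np.savez("side1.npz",im=im,d=d)
t,dt=robot.get_image("top");np.savez("top1.npz",im=t,d=dt)
diff=np.abs(im.astype(int)-b["im"]).sum(2)
E=cal["side"]["extrinsics"];K=cal["side"]["mtx"]
for v in range(186,216,2):
  r=[]
  for u in range(356,372,2):
    z=d[v,u];c=np.array([(u-K[0,2])/K[0,0]*z,-(v-K[1,2])/K[1,1]*z,-z]);W=(c-E[:3,3])@E[:3,:3]
    r.append((int(diff[v,u]),W.round(3).tolist()))
  print(v,r[::2])
a=cv2.resize(im[170:230,330:400,::-1],None,fx=8,fy=8,interpolation=cv2.INTER_NEAREST)
e=cv2.resize(t[195:265,285:345,::-1],None,fx=8,fy=8,interpolation=cv2.INTER_NEAREST)[:480]
o=np.hstack([a[:, :560],e[:,:240*2]])
cv2.imwrite("pics/c2.png",cv2.resize(o,(800,int(o.shape[0]*800/o.shape[1]))))
E
```

```text
186 [(166, [0.535, -0.048, 0.148]), (291, [0.522, -0.041, 0.154]), (174, [0.514, -0.051, 0.151]), (38, [0.529, -0.156, 0.094])]
188 [(13, [0.561, -0.145, 0.085]), (246, [0.528, -0.064, 0.135]), (125, [0.518, -0.068, 0.135]), (10, [0.527, -0.15, 0.09])]
190 [(0, [0.558, -0.135, 0.084]), (243, [0.314, 0.758, 0.614]), (190, [0.517, -0.067, 0.13]), (19, [0.527, -0.152, 0.083])]
192 [(3, [0.558, -0.137, 0.076]), (153, [0.527, -0.065, 0.123]), (138, [0.517, -0.069, 0.123]), (60, [0.523, -0.137, 0.085])]
194 [(10, [0.559, -0.145, 0.065]), (93, [0.527, -0.067, 0.115]), (28, [0.518, -0.072, 0.115]), (48, [0.52, -0.131, 0.082])]
196 [(9, [0.559, -0.147, 0.057]), (63, [0.526, -0.066, 0.11]), (142, [0.517, -0.072, 0.109]), (4, [0.52, -0.132, 0.075])]
198 [(9, [0.559, -0.148, 0.05]), (9, [0.527, -0.071, 0.101]), (124, [0.516, -0.07, 0.104]), (6, [0.525, -0.154, 0.055])]
200 [(4, [0.559, -0.148, 0.043]), (10, [0.554, -0.178, 0.027]), (4, [0.537, -0.16, 0.042]), (8, [0.524, -0.155, 0.048])]
202 [(2, [0.56, -0.154, 0.032]), (3, [0.546, -0.149, 0.039]), (1, [0.535, -0.152, 0.04]), (8, [0.523, -0.153, 0.043])]
204 [(31, [0.542, -0.091, 0.066]), (39, [0.546, -0.149, 0.032]), (25, [0.533, -0.148, 0.036]), (2, [0.521, -0.145, 0.041])]
206 [(93, [0.539, -0.079, 0.067]), (137, [0.529, -0.084, 0.067]), (101, [0.524, -0.113, 0.052]), (46, [0.52, -0.143, 0.036])]
208 [(93, [0.536, -0.072, 0.066]), (152, [0.527, -0.079, 0.064]), (127, [0.517, -0.087, 0.062]), (160, [0.511, -0.106, 0.052])]
210 [(30, [0.534, -0.067, 0.062]), (97, [0.524, -0.069, 0.064]), (113, [0.516, -0.083, 0.058]), (113, [0.51, -0.104, 0.047])]
212 [(33, [0.534, -0.066, 0.057]), (36, [0.523, -0.067, 0.059]), (112, [0.513, -0.075, 0.057]), (41, [0.508, -0.1, 0.043])]
214 [(55, [0.525, -0.037, 0.07]), (31, [0.522, -0.065, 0.054]), (80, [0.511, -0.067, 0.056]), (37, [0.504, -0.086, 0.046])]
```

View pics/c2.png

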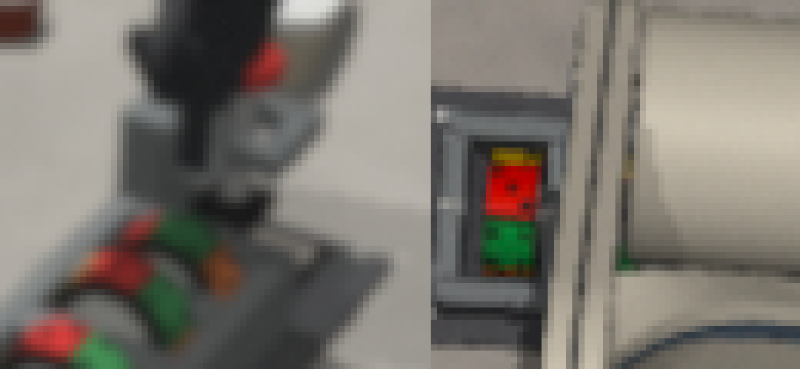

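The camera puts the real fingertip at z≈0.10, about 37 mm above the reported TCP, while the wheel top reads about 0.067. I'll keep feeling downward carefully.

Request:
arm_command(increments=[[-1,0,0,0.015,0],[-1,0,0,0,0]])

```text
clock: 4.62
eef_pos: [0.5237, -0.0781, 0.0605]
eef_rot: [-3.142, 0.0, -0.148]
force: [0.5, 0.6, -0.1]
opening: 0.0003
gripper_force: 0.0
```

```bash
python3 - <<'E'
from h import *
for nm in("side0","top0"):
    a=np.load(nm+".npz");n=nm[:-1];print(nm,proj(n,[[.262,-.567,.194],[.262,-.567,.234]]).round(1))
print(proj("side",[[.5237,-.0781,z] for z in(.06,.08,.1,.12)]).round(1))
E
```

```text
side0 [[480.4 121.9]
 [483.4 110.3]]
top0 [[537.2 317.8]
 [547.2 319.8]]
[[360.8 209.7]
 [361.4 203.5]
 [362.  197.2]
 [362.6 190.8]]
```

Request:
arm_command(increments=[[-1,0,0,0.03,0],[-1,0,0,0.03,0],[-1,0,0,0.03,0],[-1,0,0,0,0]])

```text
clock: 5.12
eef_pos: [0.5235, -0.078, 0.0466]
eef_rot: [-3.142, 0.001, -0.148]
force: [-0.3, 0.0, 0.1]
opening: 0.0002
gripper_force: 0.0
```

```bash
cat >> h.py <<'E'
def tip(tag,u0=352,u1=374):
    im,d=robot.get_image("side");b=np.load("side0.npz")
    E=cal["side"]["extrinsics"];K=cal["side"]["mtx"]
    v,u=np.nonzero(np.abs(im.astype(int)-b["im"]).sum(2)>60);z=d[v,u]
    c=np.c_[(u-K[0,2])/K[0,0]*z,-(v-K[1,2])/K[1,1]*z,-z];W=(c-E[:3,3])@E[:3,:3]
    s=robot.read_state()["eef_pos"];k=(np.hypot(*(W[:,:2]-s[:2]).T)<.022)&(b["d"][v,u]-z>.012)&(z>.3)
    W=W[k];o=np.argsort(W[:,2])[:12];print(tag,"eef",s.round(4),"tip pts",W[o].round(3).tolist()); return W
E
python3 - <<'E'
from h import *
tip("a")
E
```

```text
a eef [ 0.5237 -0.0781  0.0469] tip pts [[0.517, -0.069, 0.085], [0.523, -0.069, 0.087], [0.517, -0.069, 0.089], [0.514, -0.069, 0.09], [0.513, -0.072, 0.091], [0.518, -0.069, 0.091], [0.518, -0.062, 0.092], [0.515, -0.069, 0.092], [0.513, -0.073, 0.094], [0.515, -0.07, 0.095], [0.526, -0.067, 0.097], [0.52, -0.066, 0.099]]
```

Request:
arm_command(increments=[[-1,0.025,0,0.033,0],[-1,0,0,0.033,0],[-1,0,0,0,0]])

```text
clock: 5.55
eef_pos: [0.5272, -0.0786, 0.0367]
eef_rot: [-3.142, 0.001, -0.148]
force: [-0.6, -0.1, -1.0]
opening: 0.0003
gripper_force: 0.0
```

Request:
arm_command(increments=[[-1,0,0,0.015,0],[-1,0,0,0,0]])

```text
clock: 5.8
eef_pos: [0.5275, -0.0786, 0.0349]
eef_rot: [3.142, 0.0, -0.148]
force: [-0.3, 0.2, -0.2]
opening: 0.0002
gripper_force: 0.0
```

Request:
arm_command(increments=[[-1,0,0,0.015,0],[-1,0,0,0,0]])

```text
clock: 6.05
eef_pos: [0.5275, -0.0787, 0.0326]
eef_rot: [-3.142, 0.0, -0.148]
force: [0.0, 0.1, -0.0]
opening: 0.0002
gripper_force: 0.0
```

Request:
arm_command(increments=[[-1,0,0,0.015,0],[-1,0,0,0,0]])

```text
clock: 6.3
eef_pos: [0.5275, -0.0787, 0.0303]
eef_rot: [-3.142, 0.0, -0.148]
force: [-0.9, -0.7, -0.5]
opening: 0.0002
gripper_force: 0.0
```

Request:
arm_command(increments=[[-1,0,0,0.015,0],[-1,0,0,0,0]])

```text
clock: 6.55
eef_pos: [0.5278, -0.0787, 0.0284]
eef_rot: [-3.142, -0.0, -0.148]
force: [-0.8, 0.2, 5.3]
opening: -0.0004
gripper_force: 2.3
```

Contact: 5.3 N at eef z 0.0284, so the tip is offset by about 37 mm. I'll press to about 10 N and drag.

Request:
arm_command(increments=[[-1,0,0,0.01,0],[-1,0,0,0,0]])

```text
clock: 6.8
eef_pos: [0.5278, -0.0787, 0.0273]
eef_rot: [-3.142, -0.0, -0.148]
force: [-2.1, -0.1, 8.0]
opening: 0.0
gripper_force: 4.2
```

Request:
arm_command(increments=[[-1,0.03,0,0,0],[-1,0.03,0,0,0]])

```text
clock: 7.05
eef_pos: [0.5351, -0.0798, 0.027]
eef_rot: [3.142, 0.003, -0.148]
force: [-5.0, -0.5, 9.4]
opening: -0.0001
gripper_force: 4.7
```

Request:
arm_command(increments=[[-1,0.03,0,0.002,0],[-1,0.03,0,0,0]])

```text
clock: 7.3
eef_pos: [0.5442, -0.0812, 0.0267]
eef_rot: [3.141, 0.003, -0.148]
force: [-4.1, 1.4, 8.9]
opening: 0.0001
gripper_force: 4.4
```

Request:
arm_command(increments=[[-1,0.03,0,0.002,0],[-1,0,0,0,0]])

```text
clock: 7.55
eef_pos: [0.5496, -0.0821, 0.0265]
eef_rot: [3.141, 0.001, -0.148]
force: [-2.7, -0.5, 7.2]
opening: -0.0003
gripper_force: 3.0
```

```bash
cat >> h.py <<'E'
COL={1:(0,0,1),2:(.75,.65,0),3:(1,.08,.05),4:(.15,.9,.4),5:(.9,.45,0),6:(.6,.6,.6)}
def wheels(n="top",tops=(.070,.072,.067),x0=.0015,rng=(-50,50),ys=(.085,.035,-.015),im=None):
    # fit the angle: sample the rim, normalise colour, compare with the known field colours
    if im is None: im,_=robot.get_image(n)
    p=np.load("pose.npy");out=[]
    C=np.array([COL[i] for i in range(1,7)]);C=C/np.linalg.norm(C,axis=1)[:,None]
    for wy,zt in zip(ys,tops):
        th=np.arange(rng[0],rng[1]+1,2.);S=[]
        for dy in(-.006,-.002,.002,.006):
            a=np.radians(th);uv=proj(n,w(p,np.c_[x0+.03*np.sin(a),a*0+wy+dy,zt-.03+.03*np.cos(a)])).astype(np.float32)
            S.append(cv2.remap(im,uv[:,0][None],uv[:,1][None],cv2.INTER_LINEAR)[0].astype(float))
        S=np.mean(S,0);S/=np.linalg.norm(S,axis=1)[:,None]+1e-6
        q=np.arange(-.35,5.6,.02);e=[np.sum(((S-C[(np.round((v-np.radians(th))/1.0472).astype(int))%6])**2)) for v in q]
        i=np.argsort(e);out.append((round(q[i[:3]].mean(),2),round(e[i[0]],2)))
    return out
E
python3 - <<'E'
from h import *
print(wheels(im=np.load("top0.npz")["im"]),wheels("side",im=np.load("side0.npz")["im"],rng=(-60,20)),"now top",wheels(),"side",wheels("side",rng=(-60,0)))
E
```

```text
[(np.float64(2.41), np.float64(1.22)), (np.float64(2.23), np.float64(1.12)), (np.float64(3.0), np.float64(1.47))] [(np.float64(4.47), np.float64(4.14)), (np.float64(4.29), np.float64(3.65)), (np.float64(2.93), np.float64(5.87))] now top [(np.float64(2.41), np.float64(1.22)), (np.float64(4.85), np.float64(8.08)), (np.float64(4.85), np.float64(8.07))] side [(np.float64(4.43), np.float64(2.69)), (np.float64(4.33), np.float64(2.54)), (np.float64(3.73), np.float64(3.9))]
```

Right wheel is at about 3.73 and needs about +0.46 rad (14 mm). I'll re-grip and drag again.

Request:
arm_command(increments=[[-1,0,0,-0.05,0],[-1,-0.115,0,0,0],[-1,0,0,0.04,0],[-1,0,0,0.009,0],[-1,0,0,0,0]])

```text
clock: 8.28
eef_pos: [0.5325, -0.0794, 0.0265]
eef_rot: [-3.142, 0.002, -0.148]
force: [-5.2, 0.6, 10.7]
opening: 0.0002
gripper_force: 5.5
```

Request:
arm_command(increments=[[-1,0.03,0,0,0],[-1,0.03,0,0,0]])

```text
clock: 8.52
eef_pos: [0.5413, -0.0807, 0.0266]
eef_rot: [-3.142, 0.002, -0.148]
force: [-5.4, -0.1, 10.4]
opening: 0.0
gripper_force: 5.3
```

Request:
arm_command(increments=[[-1,0.032,0,0,0],[-1,0,0,0,0],[-1,0,0,-0.1,0],[-1,0,0,-0.06,0],[-1,0,0,0,0]])

```text
clock: 9.15
eef_pos: [0.5473, -0.0816, 0.0513]
eef_rot: [3.142, -0.002, -0.148]
force: [-0.1, -0.0, 0.7]
opening: -0.0
gripper_force: 0.0
```

```bash
python3 - <<'E'
from h import *
print("top",wheels(),"side",wheels("side",rng=(-60,10)))
E
```

```text
top [(np.float64(2.41), np.float64(1.22)), (np.float64(4.85), np.float64(8.02)), (np.float64(4.85), np.float64(8.04))] side [(np.float64(4.43), np.float64(3.27)), (np.float64(4.33), np.float64(3.08)), (np.float64(4.29), np.float64(2.18))]
```

Request:
arm_command(increments=[[-1,0.015,-0.33,0,0],[-1,0,0,0,0],[-1,0,0,0,0]])

```text
clock: 9.62
eef_pos: [0.5555, -0.0329, 0.0499]
eef_rot: [3.141, 0.001, -0.147]
force: [-0.2, -0.2, -0.4]
opening: -0.0001
gripper_force: 0.0
```

```bash
python3 - <<'E'
from h import *
tip("m")
print("top",wheels(),"side",wheels("side",rng=(-60,10)))
E
```

```text
m eef [ 0.5555 -0.0333  0.05  ] tip pts [[0.559, -0.027, 0.086], [0.565, -0.028, 0.087], [0.563, -0.029, 0.087], [0.556, -0.024, 0.089], [0.553, -0.024, 0.09], [0.55, -0.023, 0.091], [0.558, -0.021, 0.093], [0.55, -0.022, 0.094], [0.554, -0.02, 0.095], [0.547, -0.022, 0.095], [0.546, -0.026, 0.096], [0.562, -0.018, 0.097]]
top [(np.float64(4.85), np.float64(8.02)), (np.float64(4.85), np.float64(8.07)), (np.float64(4.85), np.float64(8.03))] side [(np.float64(4.68), np.float64(3.18)), (np.float64(4.33), np.float64(3.12)), (np.float64(4.27), np.float64(2.07))]
```

Request:
arm_command(increments=[[-1,0,0,0.03,0],[-1,0,0,0.03,0],[-1,0,0,0,0]])

```text
clock: 10.15
eef_pos: [0.5555, -0.033, 0.0407]
eef_rot: [3.142, 0.001, -0.149]
force: [-0.5, -0.3, -0.5]
opening: -0.0001
gripper_force: 0.0
```

Request:
arm_command(increments=[[-1,0,0,0.016,0],[-1,0,0,0,0]])

```text
clock: 10.4
eef_pos: [0.5559, -0.0328, 0.0388]
eef_rot: [3.142, 0.0, -0.148]
force: [-0.2, 0.2, 0.3]
opening: 0.0001
gripper_force: 0.0
```

Request:
arm_command(increments=[[-1,0,0,0.016,0],[-1,0,0,0,0]])

```text
clock: 10.65
eef_pos: [0.5559, -0.0328, 0.0364]
eef_rot: [3.142, 0.0, -0.148]
force: [-0.7, -0.1, -0.3]
opening: 0.0
gripper_force: 0.0
```

Request:
arm_command(increments=[[-1,0,0,0.016,0],[-1,0,0,0,0]])

```text
clock: 10.9
eef_pos: [0.5562, -0.0328, 0.0343]
eef_rot: [-3.142, -0.0, -0.148]
force: [-0.4, 0.3, 3.0]
opening: 0.0001
gripper_force: 1.7
```

Request:
arm_command(increments=[[-1,0,0,0.014,0],[-1,0,0,0,0]])

```text
clock: 11.15
eef_pos: [0.5563, -0.0329, 0.0325]
eef_rot: [-3.142, -0.001, -0.148]
force: [-1.7, 1.2, 9.1]
opening: -0.0001
gripper_force: 4.1
```

Request:
arm_command(increments=[[-1,-0.03,0,0,0],[-1,-0.03,0,0,0]])

```text
clock: 11.4
eef_pos: [0.5515, -0.032, 0.0338]
eef_rot: [-3.141, -0.009, -0.148]
force: [5.9, -1.5, 7.9]
opening: -0.0002
gripper_force: 4.0
```

Request:
arm_command(increments=[[-1,-0.03,0,0.003,0],[-1,-0.03,0,0,0]])

```text
clock: 11.65
eef_pos: [0.5424, -0.0306, 0.0334]
eef_rot: [-3.141, -0.008, -0.148]
force: [5.0, 0.1, 9.4]
opening: 0.0001
gripper_force: 4.6
```

Request:
arm_command(increments=[[-1,-0.03,0,0.001,0],[-1,0,0,0,0]])

```text
clock: 11.9
eef_pos: [0.5373, -0.0299, 0.0332]
eef_rot: [-3.141, -0.007, -0.148]
force: [3.8, -0.5, 9.8]
opening: -0.0
gripper_force: 4.9
```

```bash
python3 - <<'E'
from h import *
a=np.load("side0.npz")["im"]
for r in((-60,10),(-60,-10),(-45,30)):
  for x0 in(-.004,.0015): print(r,x0,wheels("side",rng=r,x0=x0,im=a),"now",wheels("side",rng=r,x0=x0))
E
```

```text
(-60, 10) -0.004 [(np.float64(4.65), np.float64(2.17)), (np.float64(4.47), np.float64(2.7)), (np.float64(3.07), np.float64(4.04))] now [(np.float64(4.69), np.float64(2.25)), (np.float64(4.69), np.float64(4.75)), (np.float64(4.47), np.float64(1.76))]
(-60, 10) 0.0015 [(np.float64(4.47), np.float64(3.19)), (np.float64(4.29), np.float64(3.16)), (np.float64(2.93), np.float64(3.99))] now [(np.float64(4.69), np.float64(3.33)), (np.float64(4.69), np.float64(5.08)), (np.float64(4.29), np.float64(3.01))]
(-60, -10) -0.004 [(np.float64(4.59), np.float64(1.0)), (np.float64(4.47), np.float64(1.7)), (np.float64(4.67), np.float64(2.31))] now [(np.float64(4.59), np.float64(1.03)), (np.float64(4.6), np.float64(2.14)), (np.float64(4.47), np.float64(0.63))]
(-60, -10) 0.0015 [(np.float64(4.47), np.float64(1.89)), (np.float64(4.29), np.float64(2.16)), (np.float64(4.64), np.float64(2.45))] now [(np.float64(4.59), np.float64(1.76)), (np.float64(4.62), np.float64(3.02)), (np.float64(4.29), np.float64(1.07))]
(-45, 30) -0.004 [(np.float64(4.65), np.float64(3.1)), (np.float64(4.49), np.float64(3.23)), (np.float64(4.34), np.float64(5.27))] now [(np.float64(4.94), np.float64(3.3)), (np.float64(4.94), np.float64(3.92)), (np.float64(4.45), np.float64(4.79))]
(-45, 30) 0.0015 [(np.float64(4.45), np.float64(4.72)), (np.float64(4.31), np.float64(3.6)), (np.float64(4.94), np.float64(3.8))] now [(np.float64(4.94), np.float64(4.5)), (np.float64(4.94), np.float64(3.66)), (np.float64(4.94), np.float64(5.71))]
```

Middle has moved about −0.62 rad to about 1.6. Second stroke, about 17 mm.

Request:
arm_command(increments=[[-1,0,0,-0.05,0],[-1,0.11,0,0,0],[-1,0,0,0.04,0],[-1,0,0,0.01,0],[-1,0,0,0,0]])

```text
clock: 12.82
eef_pos: [0.5531, -0.0323, 0.0323]
eef_rot: [-3.141, -0.005, -0.148]
force: [3.2, -0.3, 12.7]
opening: 0.0001
gripper_force: 5.9
```

Request:
arm_command(increments=[[-1,-0.03,0,0,0],[-1,-0.03,0,0,0]])

```text
clock: 13.08
eef_pos: [0.5451, -0.0311, 0.0328]
eef_rot: [-3.141, -0.008, -0.148]
force: [5.9, 0.2, 12.1]
opening: 0.0003
gripper_force: 5.7
```

Request:
arm_command(increments=[[-1,-0.03,0,-0.001,0],[-1,-0.027,0,0,0],[-1,0,0,0,0]])

```text
clock: 13.45
eef_pos: [0.5358, -0.0296, 0.0327]
eef_rot: [-3.141, -0.006, -0.148]
force: [4.8, -1.8, 11.3]
opening: 0.0
gripper_force: 5.7
```

Request:
arm_command(increments=[[-1,0,0,-0.115,0],[-1,0.011,-0.329,0,0],[-1,0,0,0,0],[-1,0,0,0,0]])

```text
clock: 13.95
eef_pos: [0.5406, 0.0191, 0.0484]
eef_rot: [3.141, 0.002, -0.147]
force: [-0.5, -0.3, -0.7]
opening: 0.0
gripper_force: 0.0
```

```bash
python3 - <<'E'
from h import *
print("top",wheels())
E
```

```text
top [(np.float64(4.85), np.float64(8.09)), (np.float64(4.85), np.float64(8.17)), (np.float64(4.29), np.float64(0.87))]
```

Request:
arm_command(increments=[[-1,0,0,0.03,0],[-1,0,0,0.03,0],[-1,0,0,0,0]])

```text
clock: 14.38
eef_pos: [0.5411, 0.0188, 0.0392]
eef_rot: [3.141, 0.001, -0.149]
force: [-0.6, -0.3, 0.1]
opening: 0.0
gripper_force: 0.0
```

Request:
arm_command(increments=[[-1,0,0,0.016,0],[-1,0,0,0,0]])

```text
clock: 14.62
eef_pos: [0.5415, 0.0191, 0.0372]
eef_rot: [3.142, 0.0, -0.149]
force: [-0.2, -0.7, 0.5]
opening: -0.0001
gripper_force: 0.0
```

Request:
arm_command(increments=[[-1,0.025,0,0.016,0],[-1,0,0,0,0]])

```text
clock: 14.88
eef_pos: [0.5457, 0.0186, 0.0349]
eef_rot: [-3.142, -0.0, -0.148]
force: [-1.5, -0.1, -0.3]
opening: 0.0002
gripper_force: 0.0
```

Request:
arm_command(increments=[[-1,0,0,0.014,0],[-1,0,0,0,0]])

```text
clock: 15.12
eef_pos: [0.5451, 0.0186, 0.0327]
eef_rot: [3.142, 0.0, -0.148]
force: [-0.3, 0.6, -0.3]
opening: 0.0002
gripper_force: 0.0
```

Request:
arm_command(increments=[[-1,0,0,0.015,0],[-1,0,0,0,0]])

```text
clock: 15.38
eef_pos: [0.5451, 0.0186, 0.0305]
eef_rot: [3.142, 0.0, -0.148]
force: [-0.7, 0.5, -0.2]
opening: -0.0001
gripper_force: 0.0
```

Request:
arm_command(increments=[[-1,0,0,0.015,0],[-1,0,0,0,0]])

```text
clock: 15.62
eef_pos: [0.5455, 0.0186, 0.0285]
eef_rot: [-3.142, -0.0, -0.148]
force: [0.4, 0.4, 2.2]
opening: -0.0003
gripper_force: 1.1
```

Request:
arm_command(increments=[[-1,0,0,0.016,0],[-1,0,0,0,0]])

```text
clock: 15.88
eef_pos: [0.5455, 0.0186, 0.0265]
eef_rot: [-3.142, -0.0, -0.148]
force: [-2.5, 0.2, 9.2]
opening: 0.0004
gripper_force: 4.4
```

Request:
arm_command(increments=[[-1,0.03,0,0,0],[-1,0.03,0,0,0]])

```text
clock: 16.12
eef_pos: [0.5528, 0.0174, 0.0262]
eef_rot: [3.141, 0.003, -0.148]
force: [-5.0, 0.9, 8.9]
opening: -0.0
gripper_force: 4.8
```

Request:
arm_command(increments=[[-1,0.03,0,0.002,0],[-1,0.03,0,0,0]])

```text
clock: 16.38
eef_pos: [0.5621, 0.016, 0.026]
eef_rot: [3.141, 0.002, -0.148]
force: [-3.8, 0.7, 7.5]
opening: 0.0
gripper_force: 3.8
```

Left should be near 2.95. Lift and move off to the left so the top camera sees all the wheels.

Request:
arm_command(increments=[[-1,0,0,-0.2,0],[-1,0,-0.35,0,0],[-1,0,-0.35,0,0],[-1,0,-0.1,0,0],[-1,0,0,0,0]])

```text
clock: 17.0
eef_pos: [0.5805, 0.1352, 0.0554]
eef_rot: [3.141, 0.0, -0.147]
force: [0.2, 0.8, -0.1]
opening: -0.0003
gripper_force: 0.0
```

```bash
python3 - <<'E'
from h import *
im,_=robot.get_image("top");print("top",wheels(im=im))
cv2.imwrite("pics/t3.png",cv2.resize(im[200:264,262:382,::-1],None,fx=6,fy=6,interpolation=cv2.INTER_CUBIC))
E
```

```text
top [(np.float64(2.99), np.float64(1.14)), (np.float64(1.01), np.float64(3.33)), (np.float64(4.29), np.float64(0.87))]
```

View pics/t3.png

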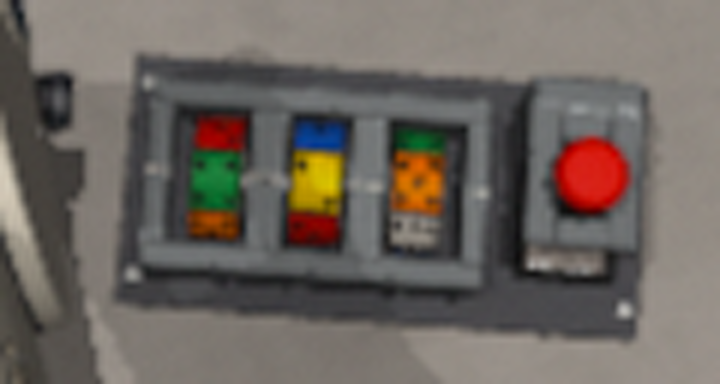

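Picture: green (4) is centred at crop row 180, slightly below the line. Yellow (2) is squarely on at 181, and orange (5) at 182 is on or slightly past. Fit: 2.99 / 1.01 / 4.29. I'll nudge left +0.15, then right −0.08.

Request:
arm_command(increments=[[-1,-0.04,0.4,0,0],[-1,-0.039,0.404,0,0],[-1,0,0,0.08,0],[-1,0,0,0.07,0],[-1,0,0,0,0]])

```text
clock: 17.68
eef_pos: [0.5507, 0.0175, 0.0321]
eef_rot: [3.141, 0.002, -0.148]
force: [0.4, 0.3, -0.1]
opening: -0.0002
gripper_force: 0.0
```

Request:
arm_command(increments=[[-1,0,0,0.022,0],[-1,0,0,0.01,0],[-1,0,0,0,0]])

```text
clock: 18.05
eef_pos: [0.5515, 0.0178, 0.0286]
eef_rot: [-3.141, -0.0, -0.148]
force: [0.2, 2.2, 1.9]
opening: -0.0003
gripper_force: 0.9
```

Request:
arm_command(increments=[[-1,0,0,0.017,0],[-1,0,0,0,0]])

```text
clock: 18.3
eef_pos: [0.5517, 0.0177, 0.0265]
eef_rot: [-3.141, -0.001, -0.148]
force: [-2.3, 3.8, 9.2]
opening: 0.0001
gripper_force: 4.4
```

Request:
arm_command(increments=[[-1,0.02,0,0,0],[-1,0.02,0,0,0],[-1,0,0,0,0]])

```text
clock: 18.68
eef_pos: [0.5568, 0.0168, 0.0264]
eef_rot: [-3.141, 0.001, -0.149]
force: [-3.1, 4.1, 8.3]
opening: -0.0001
gripper_force: 4.5
```

Request:
arm_command(increments=[[-1,0,0,-0.19,0],[-1,0.006,0.33,0,0],[-1,0.006,0.327,0,0],[-1,0,0,0.08,0],[-1,0,0,0.05,0]])

```text
clock: 19.3
eef_pos: [0.544, -0.0814, 0.0341]
eef_rot: [-3.141, 0.001, -0.149]
force: [0.2, 0.7, 0.1]
opening: -0.0001
gripper_force: 0.0
```

```bash
python3 - <<'E'
from h import *
print("top",wheels(),robot.read_state()["eef_pos"])
E
```

```text
top [(np.float64(3.17), np.float64(1.55)), (np.float64(4.85), np.float64(8.14)), (np.float64(4.85), np.float64(8.06))] [ 0.54346764 -0.08078787  0.03320794]
```

Request:
arm_command(increments=[[-1,0,0,0.024,0],[-1,0,0,0,0]])

```text
clock: 19.6
eef_pos: [0.5444, -0.0806, 0.031]
eef_rot: [-3.142, 0.001, -0.147]
force: [0.1, 0.7, -0.3]
opening: -0.0001
gripper_force: 0.0
```

Request:
arm_command(increments=[[-1,0,0,0.014,0],[-1,0,0,0,0]])

```text
clock: 19.85
eef_pos: [0.5448, -0.0812, 0.0293]
eef_rot: [-3.141, -0.001, -0.148]
force: [-0.3, 0.4, 1.5]
opening: 0.0
gripper_force: 0.6
```

Request:
arm_command(increments=[[-1,0,0,0.016,0],[-1,0,0,0,0]])

```text
clock: 20.1
eef_pos: [0.5449, -0.0813, 0.0273]
eef_rot: [-3.141, -0.001, -0.149]
force: [-0.2, 3.3, 8.1]
opening: -0.0005
gripper_force: 3.6
```

Request:
arm_command(increments=[[-1,-0.02,0,0,0],[-1,-0.015,0,0,0],[-1,0,0,0,0]])

```text
clock: 20.48
eef_pos: [0.5425, -0.0811, 0.0282]
eef_rot: [-3.142, -0.007, -0.149]
force: [4.5, 0.2, 5.2]
opening: 0.0
gripper_force: 2.7
```

Request:
arm_command(increments=[[-1,0,0,-0.2,0],[-1,0,-0.4,-0.1,0],[-1,0,-0.4,-0.1,0],[-1,0,-0.4,-0.1,0],[-1,0,-0.3,-0.1,0]])

```text
clock: 21.1
eef_pos: [0.5726, 0.144, 0.1172]
eef_rot: [3.142, -0.0, -0.147]
force: [0.6, -0.5, -0.5]
opening: 0.0001
gripper_force: 0.0
```

```bash
python3 - <<'E'
from h import *
im,_=robot.get_image("top");print("top",wheels(im=im),wheels(im=im,x0=-.001),wheels(im=im,rng=(-40,40)),robot.read_state()["eef_pos"])
E
```

```text
top [(np.float64(3.17), np.float64(1.55)), (np.float64(1.01), np.float64(3.31)), (np.float64(4.21), np.float64(0.68))] [(np.float64(3.25), np.float64(1.51)), (np.float64(1.12), np.float64(2.93)), (np.float64(4.33), np.float64(0.85))] [(np.float64(3.17), np.float64(1.54)), (np.float64(1.01), np.float64(2.4)), (np.float64(4.22), np.float64(0.65))] [0.57487567 0.14857774 0.11947987]
```

Code reads 3.17 / 1.01 / 4.21, all well within tolerance. Now to the knob.

Request:
arm_command(increments=[[-1,0.005,0.4,0,0],[-1,0.005,0.4,0,0],[-1,0.005,0.4,0,0],[-1,0.005,0.4,0,0],[-1,0.004,0.4,0,0]])

```text
clock: 21.78
eef_pos: [0.531, -0.1576, 0.1167]
eef_rot: [3.141, -0.0, -0.148]
force: [0.6, -0.2, -0.3]
opening: -0.0
gripper_force: 0.0
```

Request:
arm_command(increments=[[-1,0,0.09,0,0],[-1,0,0,0.08,0],[-1,0,0,0.08,0],[-1,0,0,0,0]])

```text
clock: 22.28
eef_pos: [0.5287, -0.1669, 0.0911]
eef_rot: [-3.141, 0.003, -0.146]
force: [0.4, -0.3, 0.3]
opening: 0.0001
gripper_force: 0.0
```

```bash
python3 - <<'E'
from h import *
W=tip("k"); print(W[W[:,2]<W[:,2].min()+.03].mean(0))
im,_=robot.get_image("side")
cv2.imwrite("pics/k.png",cv2.resize(im[150:220,335:405,::-1],None,fx=7,fy=7,interpolation=cv2.INTER_CUBIC))
E
```

```text
k eef [ 0.5293 -0.1672  0.0918] tip pts [[0.527, -0.161, 0.127], [0.534, -0.162, 0.128], [0.536, -0.16, 0.129], [0.523, -0.156, 0.13], [0.521, -0.156, 0.131], [0.527, -0.16, 0.131], [0.518, -0.17, 0.131], [0.53, -0.157, 0.132], [0.539, -0.159, 0.132], [0.536, -0.16, 0.132], [0.522, -0.16, 0.132], [0.519, -0.16, 0.133]]
[ 0.52732496 -0.1572971   0.14343944]
```

View pics/k.png

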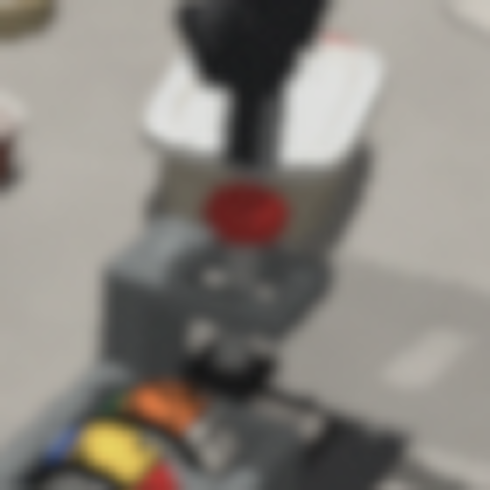

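Crop: the finger is over the knob (245,215), tip about 8 mm above it and 6 mm off in y. I'll correct and press.

Request:
arm_command(increments=[[-1,0.01,-0.035,0,0],[-1,0,0,0.035,0],[-1,0,0,0.03,0],[-1,0,0,0,0]])

```text
clock: 22.88
eef_pos: [0.532, -0.1636, 0.0828]
eef_rot: [-3.141, 0.0, -0.149]
force: [0.2, 2.6, 3.0]
opening: -0.0003
gripper_force: 1.0
```

Request:
arm_command(increments=[[-1,0,0,0.025,0],[-1,0,0,0.02,0],[-1,0,0,0,0]])

```text
clock: 23.25
eef_pos: [0.5321, -0.1638, 0.0763]
eef_rot: [-3.141, -0.0, -0.149]
force: [-1.3, 1.4, 4.7]
opening: -0.0001
gripper_force: 2.5
```

Request:
arm_command(increments=[[-1,0,0,0.02,0],[-1,0,0,0.018,0],[-1,0,0,0,0]])

```text
clock: 23.62
eef_pos: [0.5321, -0.1638, 0.0709]
eef_rot: [-3.142, -0.0, -0.148]
force: [-0.9, 2.2, 8.0]
opening: -0.0
gripper_force: 3.7
```

Request:
arm_command(increments=[[-1,0,0,0.008,0],[-1,0,0,0,0]])

```text
clock: 23.88
eef_pos: [0.5322, -0.1638, 0.0698]
eef_rot: [-3.142, -0.0, -0.148]
force: [-2.0, 2.4, 7.4]
opening: -0.0001
gripper_force: 4.0
```

Request:
arm_command(increments=[[-1,0,0,0.006,0],[-1,0,0,0,0]])

```text
clock: 24.12
eef_pos: [0.5322, -0.1638, 0.0691]
eef_rot: [-3.142, -0.0, -0.148]
force: [-1.5, 2.4, 9.4]
opening: -0.0001
gripper_force: 4.8
```

Request:
arm_command(increments=[[-1,0,0,0.006,0],[-1,0,0,0,0],[-1,0,0,0,0]])

```text
clock: 24.5
eef_pos: [0.5322, -0.1638, 0.069]
eef_rot: [3.142, -0.001, -0.148]
force: [-3.6, 4.2, 16.4]
opening: 0.0001
gripper_force: 8.8
```

Stop felt (16 N), fully down. Lift off and check.

Request:
arm_command(increments=[[-1,0,0,-0.05,0],[-1,0,0,-0.1,0],[-1,0,0,-0.3,0],[-1,0,0,-0.2,0],[-1,0,0,0,0]])

```text
clock: 25.12
eef_pos: [0.5335, -0.1645, 0.1677]
eef_rot: [3.14, -0.005, -0.148]
force: [0.1, 0.7, 0.3]
opening: 0.0002
gripper_force: 0.0
```

Request:
arm_command(increments=[[-1,0,-0.4,0,0],[-1,0,-0.4,0,0],[-1,0,-0.4,0,0],[-1,0,-0.4,0,0],[-1,0,-0.4,0,0]])

```text
clock: 25.75
eef_pos: [0.5756, 0.1344, 0.1638]
eef_rot: [3.141, 0.002, -0.148]
force: [0.4, -0.9, -0.2]
opening: -0.0001
gripper_force: 0.0
```

Request:
arm_command(increments=[[-1,0,-0.3,0,0],[-1,0,0,0,0],[-1,0,0,0,0]])

```text
clock: 26.12
eef_pos: [0.582, 0.1767, 0.1639]
eef_rot: [3.14, 0.002, -0.148]
force: [0.5, -0.0, 0.0]
opening: 0.0003
gripper_force: 0.0
```

```bash
python3 - <<'E'
from h import *
im,d=robot.get_image("top");a=np.load("top0.npz")
print("top",wheels(im=im));u,v=proj("top",[.528,-.161,.12])[0].round().astype(int)
print("knob depth now/before",np.median(d[v-2:v+3,u-2:u+3]),np.median(a["d"][v-2:v+3,u-2:u+3]),robot.read_state()["force"])
E
```

```text
top [(np.float64(3.17), np.float64(1.55)), (np.float64(1.01), np.float64(3.33)), (np.float64(4.22), np.float64(0.67))]
knob depth now/before 1.0265899 1.0270947 [-0.35103101  1.2154018  -1.11832963]
```

```bash
python3 -c "
from cell import robot
print(robot.finish_job())"
```

```text
the job is handed in; nothing more can be done
None
```

The stamp reads 4-2-5 (wheels measured at about 3.17, 1.01 and 4.22 rad, all in tolerance), the knob was pressed to its stop at about 16 N and is up again, and the job was handed in at about 26 s; no verdict came back.

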